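# Set out the goldsmith's bench for doming a copper disc

## Task

Set up the bench for doming: stand the dark wooden doming block, hollow side up, in the middle of the steel bench block with its sides square to it, and lay the copper disc flat and centred over the hollow. Lay the steel punch flat on the bench in front of the bench block's red-striped edge, parallel to that edge, centred on it and with a gap of about 3 cm, and stand the amber jar on the bench halfway between the centres of the bench block and the white soldering turntable. Keep the jar upright all the time, and do not move the hammer, the brass tin or the pen pot.

Things in the scene. Friction and masses are not known exactly. Their poses are not given: they have to be found in the camera images.
- block: Steel bench block, fixed, square 90 x 90 mm, 20 mm high, turned up to 15 degrees. Origin: centre of its underside, on the bench; z up, x and y square to its sides. A red stripe (10 mm wide) runs along y on its top near its -x edge, the edge towards the robot; that edge lies 45 mm from the centre.
- turntable: Soldering turntable, fixed, it does not turn: a low round disc, white ceramic top 90 mm across on a dark 80 mm foot, 22 mm high in all. Origin: centre of its underside, on the bench. Its centre always lies 220 mm from the bench block's centre, straight out along the block's own +y or -y, whichever it is this time.
- dome: Doming block of dark wood, loose, about 0.1 kg: 45 x 45 mm, 32 mm high, with a round hollow 23 mm across and 7 mm deep in the middle of its top. Origin: centre of its underside; z up, x and y square to its sides. It stands on the bench, hollow up.
- blank: Copper disc (the blank to be domed), loose, about 0.07 kg: 36 mm across, 8 mm thick, lying flat on the bench. Origin: centre of its underside; z up.
- jar: Small jar of amber glass with a white lid, closed, loose, about 0.1 kg: 44 mm across at its widest, 52 mm high, round, standing upright on the bench. Can be gripped across its diameter 25 mm above its foot. Origin: centre of its underside; z up.
- punch: Steel doming punch, loose, about 0.11 kg, lying flat on the bench: square dark shank 14 x 14 mm with a bright ball (14 mm) at the +y end, 100 mm long in all. Origin: on the underside, at the middle of its length; z up, y along the punch, x across it. Either end may point either way when laid down.
- hammer: Hammer, loose, 240 mm long, lying on the far part of the bench roughly along world y. Bystander: leave alone. Origin: on its underside, near mid length.
- tin: Open round brass tin with small findings, loose, 80 mm across, 20 mm high, on the far left part of the bench. Bystander: leave alone. Origin: centre of its underside.
- pot: Terracotta-coloured pot of pens, loose, 68 mm across, 85 mm high, pens up to about 140 mm, on the far right part of the bench. Bystander: leave alone. Origin: centre of its underside.
Things that resemble listed ones, but are neither listed nor needed, are in the scene too. Of the things shaped like the dome, the wood one is meant.

How it is judged (in metres and radians):
At the end, for the whole second after the job is handed in: Doming block on bench block within 12 mm of centre (x, y), square within 0.2 rad; disc flat on it within 12 mm; jar upright on the bench within 15 mm of the halfway point; punch on the bench off the striped edge, gap 15 to 45 mm, parallel within 0.2 rad, centred within 15 mm; all at rest (x of dome in the frame of block between -0.012 and 0.012 m and y of dome in the frame of block between -0.012 and 0.012 m and z of dome in the frame of block between 0.016 and 0.024 m and angle between each of dome, blank, jar's own z axis and vertical below 0.08 rad and (angle between the x axis of dome and the x axis of block, either way round below 0.2 rad or angle between the x axis of dome and the y axis of block, either way round below 0.2 rad) and horizontal distance between blank and dome below 0.012 m and z of blank in the frame of dome between 0.028 and 0.036 m and x of jar in the frame of block between -0.015 and 0.015 m and ((y of turntable in the frame of block above 0 m and y of jar in the frame of block between 0.095 and 0.125 m) or (y of turntable in the frame of block below 0 m and y of jar in the frame of block between -0.125 and -0.095 m)) and height (world z) of jar below 0.006 m and x of punch in the frame of block between -0.097 and -0.067 m and y of punch in the frame of block between -0.015 and 0.015 m and angle between the y axis of punch and the y axis of block, either way round below 0.2 rad and height (world z) of punch below 0.018 m and linear speed of each of dome, blank, jar, punch below 0.02 m/s); the robot touches nothing.
It fails at once if the jar is tipped over 0.5 rad (angle between jar's own z axis and vertical above 0.5 rad).
It fails at once if the hammer is moved more than 20 mm (distance of hammer from where it was at the start of the episode above 0.02 m).
It fails at once if the tin is moved more than 20 mm (distance of tin from where it was at the start of the episode above 0.02 m).
It fails at once if the pot is moved more than 20 mm (distance of pot from where it was at the start of the episode above 0.02 m).
It also fails if it takes over 104 s, if anything falls off the work surface, if the arm or the gripper's body presses on something with over 40 N, if the wrist force passes 120 N, or if a joint passes its speed limit or range.

## Robot

A 7-joint arm with a two-finger parallel gripper is mounted at the origin on the work surface. World frame = base frame: x ahead of the robot, y to its left, z up, the work surface at z = 0. Lengths are in mm, angles in rad, forces in N, time in s.
With the tool pointing down it reaches from about 425 to 925 mm from the base axis. Payload 6.8 kg.
Tool frame: the origin (TCP) lies at the very end of the fingers, on their centre line; the grasp point (between the pads) lies 19 mm behind it; z points along the fingers, y is the line along which they close (so a half turn about z gives the same grasp; the last joint's range is limited). The gripper opens to 88 mm and grips with 3 to 60 N. Pads are 20 mm wide; open, the fingers measure 115 mm over their backs; the gripper's body (75 mm by 178 mm) begins 61 mm behind the grasp point.
Start: joints at [-1.305, 0.477, 0.022, 1.555, -0.011, 1.109, -0.083], TCP at [246.477, 628.408, 222.664] pointing down, gripper open.
Joint ranges: [-2.96, 2.96], [-0.34, 2.1], [-1.41, 1.46], [0.24, 2.44], [-1.37, 4.51], [0.17, 1.92], [-2.96, 2.96]. Speed limits (rad/s): [2.39, 2.39, 3.14, 3.14, 3.14, 3.14, 3.14].

## Interface

Orientations are given as a unit quaternion [x, y, z, w].
In Python, from cell import get_obs, get_image, hand_in, recognise, silhouettes, place_of gives the robot as it stands. The module is installed in compiled form; this text tells all that it offers.
- The arm moves only by the shell command python3 -m crank 'ROWS' [OPENING]. ROWS is JSON, a list of rows, each a list of 6 numbers: the shift along the tool's x, y, z in m, then the turn, a rotation vector about the tool's x, y, z in rad. A call has 1 to 8 rows; each row shifts and turns the commanded pose from where the row before left it, along the tool's axes as they then stand; what a row does not reach is not made up. A row lasts 1/10 s, in which the tool goes at most 50 mm and 8.59 degrees, less where a joint would pass 70% of its speed; a pose out of reach is approached as far as the arm can. A call is refused whole if a number of a shift passes 0.05 or a number of a turn 0.15, either way. A call with a gripper value outside its range is refused whole. OPENING is the closure, from -1 (fully open) to 1 (shut), set as the call begins (- or left out, the last holds). The fingers move at their own pace and stop on an object; the grip force is fixed at half the most. Time passes only in rows, so rows that do not move let the fingers close. It gives the time, the measured TCP pose, the force, the opening and the grip force at its end, in the units of the state.
- get_obs(): the state, without advancing time (a new reading comes with each control period).
- get_image(name): name is "side" or "top" or "wrist"; returns a dict with "image" (400x640x3 uint8, red, green, blue), "range_z" (400x640 float32, mm along the optical axis (not along the pixel's ray), 0 where there is no reading), "fovy" (degrees; the focal length in pixels is half the picture's height over the tangent of half this angle, whatever the lens; pixels are square), "cx", "cy" (the principal point, pixels), "world_to_cam" (4x4, takes a point from world to camera coordinates); the wrist camera has in their place "T_tool_cam" (4x4, takes a point from camera to tool coordinates, whose origin is the TCP and whose axes are the flange's). Camera axes: x right, y down, z forward; pixel columns grow to the right and rows downward; lengths in mm; the calibration is good to about 2 mm. The wrist camera is an equidistant fisheye: a pixel r from the principal point sees the ray r / f radians off the axis. A picture is of the moment at which its call begins: read the wrist's pose just before it.
- hand_in(): hands the job in; it is judged then, once.
Trained networks look in the newest picture that a camera, given by its name, has taken for a name from the list of things; names that differ only in an ending like _2 or _b are one class to them, and where a whole thing is asked for, a point or a joint stands for the part that bears it (a point fixed in the world has none). Each returns a list of dicts, best first, with "confidence" (0 to 1); they miss things now and then, are a little off and sometimes report something else, mostly with a low value. They report only what shows in the picture. A call takes as long as a camera call. They do not tell look-alikes from the thing itself.
- recognise(camera, label): "box" ([left, top, right, bottom] in pixels, round what is visible of it).
- silhouettes(camera, label): "region" (400x640 bool, what is visible of it) and "box" ([left, top, right, bottom] in pixels, round what is visible of it).
- place_of(camera, label): "location" ([column, row] in pixels: a listed point, or the origin of a listed thing).
The state is a dict: "time": time; "joint_positions": joint angles; "dq": joint speeds; "tau": joint torques, N m; "tool_pos": TCP position; "tool_rot": TCP orientation; "force": force on the tool from outside, world axes, zero at the start; "torque": the same for the moment, N m; "gripper_width": finger opening in mm; "grasp_force": force on a finger pad.
Only numpy, scipy, OpenCV 4.12 (cv2) and the standard library are available. Lean on these libraries where they do the work, as an engineer would, in place of code of your own. Each camera call takes 0.05 s, during which the arm holds its last target. There are 200 camera calls.

## Working session

There is one attempt and no reset: what is moved stays moved. The work goes in short steps, Python scripts to look and compute and a shell command to move; the robot and the scene stay as the last step left them, time stands still between calls to the robot, and variables do not carry over. Pictures are saved under pics/ and viewed, at most 14 in all, crops included, and the job is handed in when it is done.

```bash
mkdir -p pics; cat > h.py <<'E'
import numpy as np, cv2
from cell import *
from scipy.spatial.transform import Rotation as R
def shot(n,fn=None):
    o=get_obs(); im=get_image(n)
    if fn: cv2.imwrite('pics/'+fn,im['image'][:,:,::-1])
    return o,im
def w2c(im): return np.array(im['world_to_cam'])
def world(im):
    """per-pixel world points for side/top"""
    f=200/np.tan(np.radians(im['fovy'])/2); z=im['range_z']
    v,u=np.mgrid[:400,:640]
    P=np.stack([(u-im['cx'])/f*z,(v-im['cy'])/f*z,z],-1)
    T=np.linalg.inv(w2c(im)); return P@T[:3,:3].T+T[:3,3]
E
python3 - <<'E'
from h import *
for n in ('top','side'):
    o,im=shot(n,n+'0.png'); np.savez(n+'0.npz',**im)
    print(n,im['fovy'],im['cx'],im['cy'],np.round(w2c(im),3).tolist())
    W=world(im)
    for l in ['block','turntable','dome','blank','jar','punch','hammer','tin','pot']:
        for r in silhouettes(n,l)[:3]:
            m=r['region']; p=W[m]; p=p[im['range_z'][m]>0]
            print(l,round(r['confidence'],2),np.round(r['box']).tolist(), np.round(np.median(p,0)) if len(p) else None, np.round(np.percentile(p[:,2],95)) if len(p) else None)
print(o)
E
```

```text
top 57.783684687880104 320.124551735185 202.82192832263564 [[0.006, -1.0, -0.007, 31.794], [-0.989, -0.005, -0.146, 599.554], [0.146, 0.007, -0.989, 894.112], [0.0, 0.0, 0.0, 1.0]]
block 0.81 [287.0, 190.0, 324.0, 228.0] [586.  75.  21.] 24.0
turntable 0.64 [372.0, 195.0, 408.0, 228.0] [ 584. -147.   23.] 26.0
dome 0.92 [164.0, 183.0, 185.0, 204.0] [629. 414.  32.] 36.0
dome 0.8 [193.0, 162.0, 220.0, 185.0] [683. 339.  32.] 36.0
dome 0.72 [171.0, 217.0, 195.0, 239.0] [533. 394.  32.] 36.0
blank 0.64 [200.0, 197.0, 224.0, 216.0] [590. 320.  32.] 35.0
blank 0.42 [212.0, 252.0, 231.0, 260.0] [464. 298.   9.] 12.0
jar 0.54 [446.0, 254.0, 464.0, 267.0] [ 455. -303.   51.] 56.0
punch 0.56 [438.0, 193.0, 474.0, 207.0] [ 608. -329.   14.] 18.0
hammer 0.97 [292.0, 121.0, 384.0, 154.0] [789.  15.  25.] 29.0
tin 0.57 [240.0, 135.0, 267.0, 165.0] [757. 220.   6.] 21.0
pot 0.78 [409.0, 123.0, 444.0, 162.0] [ 752. -233.   68.] 126.0
side 53.57530989972298 314.6548542537019 197.35365765902955 [[-0.863, -0.504, 0.017, 545.411], [-0.376, 0.62, -0.689, 222.494], [0.337, -0.601, -0.725, 730.405], [0.0,
[... 853 characters left out ...]
'joint_positions': array([-1.30511473,  0.47702947,  0.02240951,  1.5554588 , -0.01148619,
        1.10927733, -0.08312648]), 'dq': array([ 0.00106164, -0.0002564 ,  0.00044568, -0.0018239 ,  0.0007176 ,
       -0.00039461, -0.00080761]), 'tau': array([-1.94223016e-03, -5.82220674e+01,  1.53150961e+00, -2.72691840e+01,
       -5.42583538e-02,  1.07958869e-02,  5.11020312e-05]), 'tool_pos': array([246.470701  , 628.38288829, 222.61944633]), 'tool_rot': array([ 1.85829546e-01,  9.82581996e-01, -2.22032931e-05, -1.65001461e-07]), 'force': array([0.64567314, 0.29433918, 0.44524699]), 'torque': array([-0.07114335, -0.04721134,  0.02569076]), 'grasp_force': 0.0, 'gripper_width': 87.72420291691178}
```

```bash
python3 - <<'E'
import cv2
a=cv2.imread('pics/top0.png')[100:290,150:490]
cv2.imwrite('pics/top0c.png',cv2.resize(a,(800,447),interpolation=cv2.INTER_CUBIC))
b=cv2.imread('pics/side0.png')[110:385,170:450]
cv2.imwrite('pics/side0c.png',cv2.resize(b,None,fx=2.1,fy=2.1,interpolation=cv2.INTER_CUBIC))
E
```

```text
(no output)
```

View pics/top0c.png

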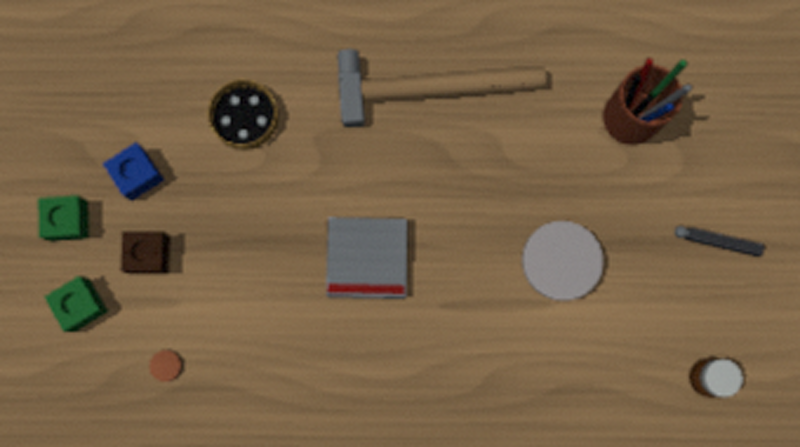

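View pics/side0c.png

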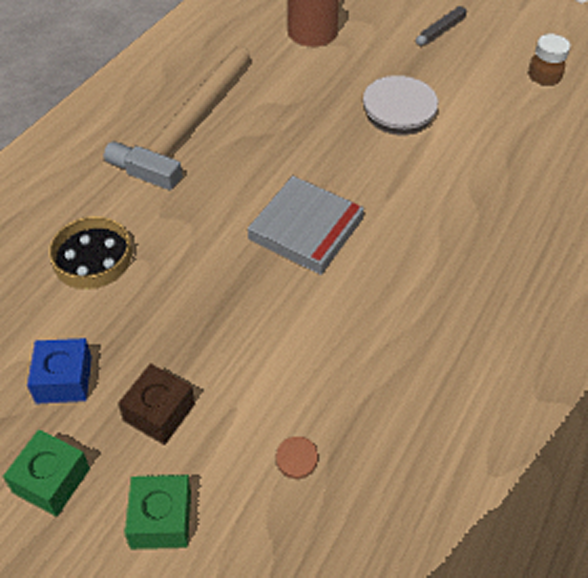

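The top crop shows the wooden dome at full-picture (212,206), between green and blue look-alikes; the disc is at (220,255), the block at (306,208) with its stripe toward the robot, the turntable at (389,210), the jar at (456,260) and the punch at (456,202) with its ball to the left. The side crop agrees with this.

```bash
python3 - <<'E'
from h import *
roi={'dome':(588,325,28,37),'blank':(464,300,5,12),'block':(584,78,16,26),'turntable':(583,-142,18,28),'jar':(454,-298,44,58),'punch':(607,-325,8,20),'hammer':(787,35,8,40)}
for n in ('top','side'):
    im=dict(np.load(n+'0.npz')); W=world(im); ok=im['range_z']>0
    b=W[ok&(abs(W[...,2])<8)]; b=b[(abs(b[:,0]-550)<150)&(abs(b[:,1])<300)]; print(n,'bench z',np.median(b[:,2]))
    dz=np.median(b[:,2])
    for k,(x,y,lo,hi) in roi.items():
        r=70 if k in('block','turntable','punch') else 45
        m=ok&(np.hypot(W[...,0]-x,W[...,1]-y)<r)&(W[...,2]-dz>lo)&(W[...,2]-dz<hi)
        p=W[m]; c,s,a=cv2.minAreaRect(p[:,:2].astype(np.float32))
        print(k,len(p),np.round(c),np.round(s),round(a,1),'z',np.round(np.median(p[:,2])-dz,1),'mean',np.round(p[:,:2].mean(0),1))
    # stripe direction
E
```

```text
top bench z 1.3082145001735626
dome 240 [591. 323.] [43. 45.] 0.4 z 31.9 mean [591.6 323.1]
blank 142 [456. 294.] [55. 34.] 25.8 z 8.1 mean [464.8 297.8]
block 1127 [588.  73.] [89. 90.] 0.2 z 20.0 mean [587.   73.2]
turntable 890 [ 584. -147.] [90. 86.] 89.8 z 21.9 mean [ 584.2 -146.6]
jar 210 [ 456. -309.] [38. 38.] 41.0 z 51.5 mean [ 455.5 -308.3]
punch 206 [ 610. -327.] [100.  15.] 76.3 z 13.5 mean [ 608.9 -328.1]
hammer 291 [786.  35.] [25. 90.] 5.3 z 22.8 mean [784.8  33.8]
side bench z -0.7081241993010963
dome 506 [591. 325.] [46. 46.] 89.8 z 32.0 mean [589.9 325.7]
blank 301 [464. 300.] [35. 34.] 78.7 z 7.9 mean [463.9 300.7]
block 1305 [587.  75.] [91. 91.] 89.0 z 20.0 mean [585.2  77.5]
turntable 680 [ 583. -144.] [88. 91.] 41.5 z 22.0 mean [ 582.9 -142.7]
jar 140 [ 455. -307.] [38. 40.] 63.6 z 51.6 mean [ 454.3 -303.5]
punch 130 [ 608. -325.] [99. 16.] 77.1 z 13.1 mean [ 607.9 -324.5]
hammer 286 [785.  35.] [23. 89.] 2.9 z 22.7 mean [782.2  34. ]
```

```bash
python3 -m crank '[[0,0,0,0,0,-0.125],[0,0,0,0,0,-0.125],[0,0,0,0,0,-0.124],[-0.034,-0.03,0.01,0,0,0],[-0.034,-0.03,0.01,0,0,0],[-0.034,-0.03,0.01,0,0,0],[-0.034,-0.03,0.01,0,0,0],[-0.034,-0.03,0.01,0,0,0]]' -1
python3 -m crank '[[-0.034,-0.03,0.01,0,0,0],[-0.034,-0.03,0.01,0,0,0],[-0.034,-0.03,0.01,0,0,0],[-0.034,-0.03,0.01,0,0,0],[0,0,0,0,0,0]]'
```

```text
time: 1.8
tool_pos: [417.8, 477.2, 172.5]
tool_rot: [-0.0, 1.0, 0.0, 0.0]
force: [1.2, 1.0, -0.4]
gripper_width: 88.2
grasp_force: 0.0
time: 2.3
tool_pos: [558.1, 350.1, 131.3]
tool_rot: [0.005, 1.0, -0.003, 0.001]
force: [0.4, -1.0, -0.6]
gripper_width: 88.1
grasp_force: 0.0
```

```bash
cat >> h.py <<'E'
def wristworld(o,im):
    f=200/np.tan(np.radians(im['fovy'])/2); z=im['range_z'].astype(float)
    v,u=np.mgrid[:400,:640]; dx,dy=u-im['cx'],v-im['cy']; r=np.hypot(dx,dy)+1e-9
    t=np.tan(np.minimum(r/f,1.5))*z
    P=np.stack([dx/r*t,dy/r*t,z],-1)
    T=np.array(im['T_tool_cam']); P=P@T[:3,:3].T+T[:3,3]
    return R.from_quat(o['tool_rot']).apply(P.reshape(-1,3)).reshape(P.shape)+o['tool_pos']
def fit(W,ok,x,y,r,lo,hi):
    m=ok&(np.hypot(W[...,0]-x,W[...,1]-y)<r)&(W[...,2]>lo)&(W[...,2]<hi)
    p=W[m]; 
    if len(p)<10: return 'none'
    c,s,a=cv2.minAreaRect(p[:,:2].astype(np.float32))
    return len(p),np.round(c,1),np.round(s,1),round(a,1),'z',np.round(np.median(p[:,2]),1),'mean',np.round(p[:,:2].mean(0),1)
E
python3 - <<'E'
from h import *
o,im=shot('wrist','w1.png'); W=wristworld(o,im); ok=im['range_z']>0
print(o['tool_pos'],im['fovy'],im['cx'],im['cy'],np.round(im['T_tool_cam'],2).tolist())
b=ok&(abs(W[...,2])<6);print('bench',np.median(W[b][:,2]))
print(fit(W,ok,590,324,38,27,38)); print(fit(W,ok,464,299,32,4,13)); print(fit(W,ok,588,74,75,15,27))
for r in silhouettes('wrist','dome'): print(r['confidence'],r['box'],np.median(W[r['region']&ok],0))
E
```

```text
[558.06339169 350.1492715  131.26403363] 65.70646984690485 322.1175188580295 198.94181223573855 [[-0.0, -0.97, -0.25, 65.75], [1.0, -0.0, -0.0, 0.15], [0.0, -0.25, 0.97, -162.92], [0.0, 0.0, 0.0, 1.0]]
bench 0.8742266057968919
(1996, array([591.1, 323.4]), array([46.1, 45.6]), 0.0, 'z', np.float64(32.7), 'mean', array([589.8, 323.8]))
(1112, array([465.4, 299.1]), array([34.3, 35.4]), 2.5, 'z', np.float64(8.8), 'mean', array([465.2, 299.7]))
(3031, array([581.3,  74.2]), array([81.6, 93.8]), 0.9, 'z', np.float64(20.9), 'mean', array([575.6,  78.2]))
0.87 [344.0, 131.8, 410.8, 206.1] [530.91328782 397.91258226  32.44786675]
0.86 [366.7, 237.9, 405.7, 280.2] [619.00075926 407.77056533  26.54708004]
0.7 [284.1, 308.5, 347.4, 340.7] [689.39259674 341.55010075  32.3281635 ]
```

View pics/w1.png

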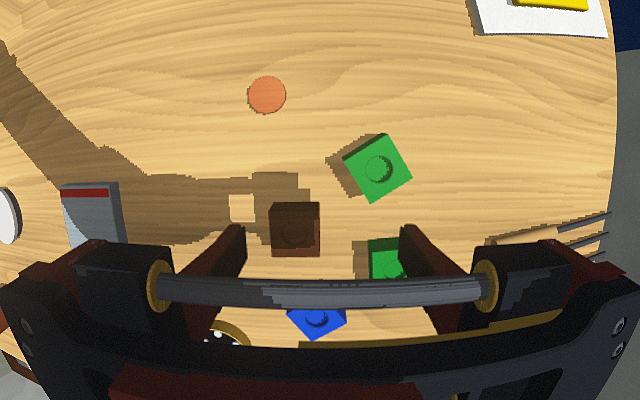

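The wrist view shows the wood dome at (295,228) with the disc at (266,95), and the measurements agree with the other views to about 1 mm.

```bash
python3 -m crank '[[-0.033,-0.0266,0,0,0,-0.01],[0,0,0.04,0,0,0],[0,0,0,0,0,0]]'
python3 -m crank '[[0,0,0.045,0,0,0],[0,0,0.03,0,0,0],[0,0,0.009,0,0,0],[0,0,0,0,0,0]]'
```

```text
time: 2.7
tool_pos: [582.3, 331.3, 88.7]
tool_rot: [-0.005, 1.0, -0.002, -0.003]
force: [-0.6, 0.8, -0.4]
gripper_width: 87.8
grasp_force: 0.0
time: 3.1
tool_pos: [583.9, 333.4, 8.4]
tool_rot: [-0.006, 1.0, -0.0, -0.001]
force: [0.1, 0.1, -0.4]
gripper_width: 87.6
grasp_force: 0.0
```

```bash
python3 -m crank '[[-0.007,-0.01,0,0,0,0.011],[0,0,0,0,0,0],[0,0,0,0,0,0]]'; python3 -m crank '[[0,0,0,0,0,0],[0,0,0,0,0,0],[0,0,0,0,0,0],[0,0,0,0,0,0],[0,0,0,0,0,0],[0,0,0,0,0,0]]' 1
```

```text
time: 3.4
tool_pos: [594.2, 321.6, 10.4]
tool_rot: [0.001, 1.0, 0.001, 0.001]
force: [-0.6, 0.5, 0.0]
gripper_width: 87.9
grasp_force: 0.0
time: 4.0
tool_pos: [592.6, 322.1, 8.6]
tool_rot: [0.0, 1.0, 0.0, -0.0]
force: [-0.3, 0.9, -0.0]
gripper_width: 44.8
grasp_force: 30.0
```

```bash
python3 -m crank '[[0,0,-0.03,0,0,0],[0,0,-0.03,0,0,0],[0.003,-0.042,0,0,0,0],[0,-0.042,0,0,0,0],[0,-0.042,0,0,0,0],[0,-0.042,0,0,0,0],[0,-0.04,0,0,0,0],[0,-0.04,0,0,0,0]]'; python3 -m crank '[[0,0,0,0,0,0],[0,0,0,0,0,0],[0,0,0,0,0,0]]'
```

```text
time: 4.8
tool_pos: [589.0, 72.2, 68.5]
tool_rot: [0.0, 1.0, -0.0, -0.0]
force: [0.1, 0.4, -1.4]
gripper_width: 45.3
grasp_force: 30.0
time: 5.1
tool_pos: [589.3, 75.4, 68.6]
tool_rot: [-0.0, 1.0, 0.0, -0.0]
force: [0.2, 1.0, -1.6]
gripper_width: 44.7
grasp_force: 30.0
```

```bash
python3 -m crank '[[0,-0.001,0.025,0,0,0.015],[0,0,0.01,0,0,0],[0,0,0.004,0,0,0],[0,0,0,0,0,0],[0,0,0,0,0,0]]'
```

```text
time: 5.6
tool_pos: [589.8, 73.6, 30.0]
tool_rot: [0.007, 1.0, 0.0, 0.0]
force: [0.8, -0.8, -1.1]
gripper_width: 45.1
grasp_force: 30.0
```

```bash
python3 -m crank '[[0,0,0.001,0,0,0],[0,0,0,0,0,0]]'; python3 -m crank '[[0,0,0,0,0,0],[0,0,0,0,0,0],[0,0,0,0,0,0],[0,0,-0.04,0,0,0],[0,0,-0.04,0,0,0],[0,0,0,0,0,0],[0,0,0,0,0,0]]' -1; python3 -m crank '[[0.021,0.038,0,0,0,-0.015],[0.021,0.038,0,0,0,0],[0.021,0.038,0,0,0,0],[0.021,0.038,0,0,0,0],[0.021,0.038,0,0,0,0],[0.02,0.036,0,0,0,0],[0,0,0,0,0,0],[0,0,0,0,0,0]]'
python3 - <<'E'
from h import *
o,im=shot('wrist','w2.png'); W=wristworld(o,im); ok=im['range_z']>0
print(o['tool_pos'])
print(fit(W,ok,464,299,32,4,13)); print(fit(W,ok,588,74,40,47,60));print(fit(W,ok,588,74,75,15,27))
E
```

```text
time: 5.8
tool_pos: [589.6, 73.0, 28.9]
tool_rot: [0.008, 1.0, 0.0, 0.0]
force: [-0.8, -0.3, -1.3]
gripper_width: 45.1
grasp_force: 30.0
time: 6.5
tool_pos: [590.1, 73.1, 109.6]
tool_rot: [0.008, 1.0, 0.0, 0.001]
force: [0.3, -0.6, -1.1]
gripper_width: 87.5
grasp_force: 0.0
time: 7.3
tool_pos: [463.8, 299.6, 107.3]
tool_rot: [-0.001, 1.0, -0.001, -0.001]
force: [0.4, -1.1, 0.2]
gripper_width: 87.9
grasp_force: 0.0
[463.79950176 299.61487739 107.26956601]
(1264, array([464.8, 298.8]), array([34.9, 34.3]), 1.7, 'z', np.float64(8.7), 'mean', array([464.2, 298.9]))
none
none
```

```bash
python3 -m crank '[[0,-0.0005,0.045,0,0,0],[0,0,0.04,0,0,0],[0,0,0.017,0,0,0],[0,0,0.003,0,0,0],[0,0,0,0,0,0],[0,0,0,0,0,0]]';python3 -m crank '[[0,0,0,0,0,0],[0,0,0,0,0,0],[0,0,0,0,0,0],[0,0,0,0,0,0],[0,0,0,0,0,0],[0,0,0,0,0,0],[0,0,0,0,0,0]]' 1
```

```text
time: 7.95
tool_pos: [466.3, 298.6, 4.6]
tool_rot: [0.001, 1.0, 0.0, 0.001]
force: [0.1, 0.6, -0.8]
gripper_width: 87.7
grasp_force: 0.0
time: 8.65
tool_pos: [465.1, 298.9, 3.6]
tool_rot: [0.0, 1.0, -0.0, -0.0]
force: [-0.3, 0.1, -0.1]
gripper_width: 35.3
grasp_force: 15.3
```

```bash
python3 -m crank '[[0,0,0,0,0,0],[0,0,0,0,0,0],[0,0,-0.02,0,0,0],[0,0,-0.035,0,0,0],[0,0,-0.035,0,0,0],[0,0,0,0,0,0]]'; python3 -m crank '[[-0.02,-0.037,0,0,0,0],[-0.02,-0.037,0,0,0,0],[-0.02,-0.037,0,0,0,0],[-0.02,-0.037,0,0,0,0],[-0.022,-0.038,0,0,0,0],[-0.021,-0.038,0,0,0,0],[0,0,0,0,0,0],[0,0,0,0,0,0]]'
python3 - <<'E'
from h import *
for n in ('top','side'):
    o,im=shot(n); W=world(im); ok=im['range_z']>0
    print(fit(W,ok,588,74,75,16,26)); print('dome',fit(W,ok,588,74,40,46,57)); print('held',fit(W,ok,588,74,30,85,112))
o,im=shot('wrist','w3.png')
E
```

```text
time: 9.25
tool_pos: [467.7, 300.6, 97.9]
tool_rot: [0.001, 1.0, 0.002, 0.003]
force: [1.4, 0.8, -1.7]
gripper_width: 34.3
grasp_force: 30.0
time: 10.05
tool_pos: [587.7, 73.3, 92.6]
tool_rot: [0.002, 1.0, -0.0, -0.001]
force: [0.2, 0.2, -0.8]
gripper_width: 34.4
grasp_force: 30.0
none
dome none
held none
(771, array([586.5,  75.3]), array([91., 90.]), 89.0, 'z', np.float64(19.4), 'mean', array([577.5,  88.2]))
dome (281, array([587.5,  74.5]), array([46.6, 46.9]), 89.9, 'z', np.float64(51.0), 'mean', array([584.6,  78.6]))
held (221, array([582.7,  76.5]), array([28.4, 54.1]), 0.0, 'z', np.float64(97.1), 'mean', array([581.3,  76.6]))
```

View pics/w3.png

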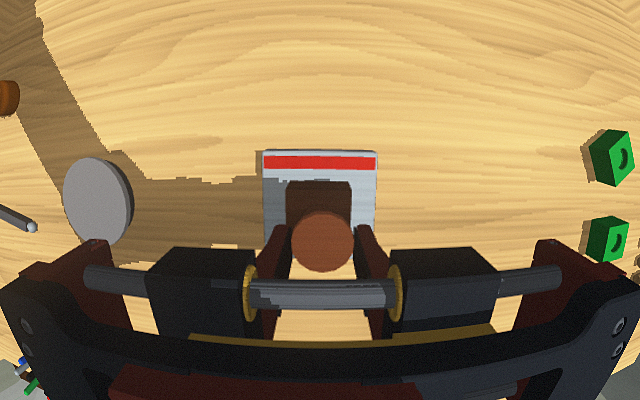

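```bash
python3 - <<'E'
from h import *
o,im=shot('wrist'); W=wristworld(o,im); I=im['image'].astype(int)
m=(im['range_z']>0)&(I[...,0]-I[...,2]>50)&(np.hypot(*np.mgrid[-242:158,-322:318])<34)
p=W[m]; p=p[abs(p[:,2]-np.median(p[:,2]))<6]
print(o['tool_pos'],len(p),p.mean(0),np.percentile(p,[1,50,99],axis=0))
ok=im['range_z']>0
print(fit(W,ok,588,74,40,46,57),fit(W,ok,588,74,70,15,27))
E
```

```text
[587.04077268  76.47455376  93.07373481] 3013 [585.6449532   76.38963486  98.1209401 ] [[569.66130809  60.13838738  94.65412597]
 [585.40478674  76.38007614  98.17698481]
 [603.16518054  92.48610363  99.61436441]]
(1867, array([580.5,  73.2]), array([45.2, 31.1]), 89.7, 'z', np.float64(52.7), 'mean', array([575. ,  72.1])) (5853, array([587.3,  73.2]), array([90.4, 89.9]), 89.4, 'z', np.float64(21.0), 'mean', array([566.4,  72.8]))
```

```bash
python3 -m crank '[[-0.002,-0.0025,0.02,0,0,0],[0,0,0.01,0,0,0],[0,0,0.005,0,0,0],[0,0,0,0,0,0],[0,0,0,0,0,0],[0,0,0,0,0,0]]'
```

```text
time: 10.85
tool_pos: [590.4, 72.5, 59.3]
tool_rot: [0.0, 1.0, 0.0, 0.0]
force: [-1.2, 0.2, -1.8]
gripper_width: 34.3
grasp_force: 30.0
```

```bash
python3 -m crank '[[0,0,0.0025,0,0,0],[0,0,0,0,0,0],[0,0,0,0,0,0]]'; python3 -m crank '[[0,0,0,0,0,0],[0,0,0,0,0,0],[0,0,0,0,0,0],[0,0,-0.03,0,0,0],[0,0,-0.04,0,0,0],[0,0,0,0,0,0],[0,0,0,0,0,0]]' -1
python3 - <<'E'
from h import *
o,im=shot('wrist','w4.png'); W=wristworld(o,im); ok=im['range_z']>0
print(o['tool_pos'],o['joint_positions'])
for l,h in ((57,66),(47,57),(15,27)): print(fit(W,ok,588,74,75 if l<20 else 40,l,h))
E
```

```text
time: 11.15
tool_pos: [590.0, 72.3, 56.2]
tool_rot: [0.0, 1.0, 0.0, 0.0]
force: [-0.5, 0.0, -0.3]
gripper_width: 34.8
grasp_force: 30.0
time: 11.85
tool_pos: [590.7, 72.4, 127.1]
tool_rot: [0.0, 1.0, 0.0, 0.001]
force: [-0.3, -0.0, 0.5]
gripper_width: 86.4
grasp_force: 0.0
[590.6540775   72.36585159 127.07639594] [-0.24774177  0.45084074  0.02730088  1.84242589 -0.0158929   0.84626144
  1.35728548]
(1606, array([589.7,  72. ]), array([35.6, 35.1]), 26.7, 'z', np.float64(60.8), 'mean', array([589.1,  72.2]))
(1517, array([588.4,  73.2]), array([44.9, 45.7]), 89.2, 'z', np.float64(52.8), 'mean', array([582.9,  74.1]))
(6213, array([587.6,  73.4]), array([90.6, 91. ]), 88.9, 'z', np.float64(20.9), 'mean', array([581.1,  73. ]))
```

View pics/w4.png

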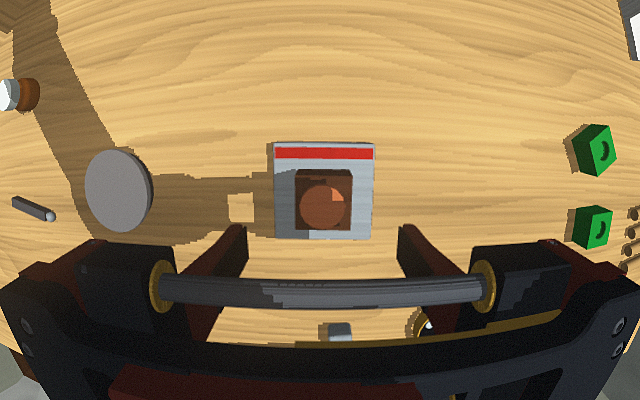

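The disc sits on the dome (pixel 322,208) within about 1.5 mm. Next is the punch.

```bash
python3 -m crank '[[-0.002,-0.0495,0,0,0,0],[-0.002,-0.0495,0,0,0,0],[-0.002,-0.0495,0,0,0,0],[-0.002,-0.0495,0,0,0,0],[-0.002,-0.0495,0,0,0,0],[-0.002,-0.0495,0,0,0,0],[-0.002,-0.0495,0,0,0,0],[-0.002,-0.0495,0,0,0,0]]'; python3 -m crank '[[0,0,0,0,0,0.14],[0,0,0,0,0,0.14],[0,0,0,0,0,0.14],[0,0,0,0,0,0.14],[0,0,0,0,0,0.14],[0,0,0,0,0,0.14],[0,0,0,0,0,0.14],[0,0,0,0,0,0.14]]'; python3 -m crank '[[0,0,0,0,0,0.14],[0,0,0,0,0,0.14],[0,0,0,0,0,0.14],[0,0,0,0,0,0.14],[0,0,0,0,0,0.124],[0,0,0,0,0,0],[0,0,0,0,0,0]]'
python3 - <<'E'
from h import *
o,im=shot('wrist','w5.png'); W=wristworld(o,im); ok=im['range_z']>0
r=R.from_quat(o['tool_rot']).as_matrix(); print(o['tool_pos'],np.round(r,3).tolist())
print('punch',fit(W,ok,608,-326,70,7,20)); print('jar',fit(W,ok,455,-308,30,44,60))
for n in('top','side'):
    q,im=shot(n); W=world(im); ok=im['range_z']>0;print(n,'punch',fit(W,ok,608,-326,70,7,20)); print('jar',fit(W,ok,455,-308,30,44,60))
E
```

```text
time: 12.7
tool_pos: [604.5, -325.3, 124.2]
tool_rot: [0.0, 1.0, 0.001, -0.001]
force: [1.1, 0.0, 0.8]
gripper_width: 88.0
grasp_force: 0.0
time: 13.5
tool_pos: [604.6, -323.3, 124.1]
tool_rot: [0.534, 0.845, -0.0, -0.002]
force: [0.1, -0.1, -0.2]
gripper_width: 88.0
grasp_force: 0.0
time: 14.2
tool_pos: [605.0, -323.4, 124.8]
tool_rot: [0.784, 0.621, -0.001, -0.001]
force: [-0.2, 0.8, 0.2]
gripper_width: 87.9
grasp_force: 0.0
[ 605.00181024 -323.39018694  124.80981413] [[0.229, 0.974, -0.002], [0.974, -0.229, 0.0], [-0.0, -0.002, -1.0]]
punch (1607, array([ 610. , -326.4]), array([98.2, 14. ]), 76.6, 'z', np.float64(14.8), 'mean', array([ 610. , -325.4]))
jar (1303, array([ 456.5, -307. ]), array([35.9, 39.8]), 76.5, 'z', np.float64(52.8), 'mean', array([ 459. , -307.4]))
top punch (195, array([ 590.9, -317.5]), array([98. , 57.2]), 74.1, 'z', np.float64(14.6), 'mean', array([ 609.8, -322.8]))
jar (214, array([ 455.6, -308.6]), array([38. , 39.4]), 41.9, 'z', np.float64(53.0), 'mean', array([ 455.3, -308. ]))
side punch (132, array([ 608.9, -325. ]), array([99.3, 16.6]), 77.7, 'z', np.float64(12.7), 'mean', array([ 607.9, -323.6]))
jar (142, array([ 454.5, -305.5]), array([38.6, 39. ]), 60.8, 'z', np.float64(50.7), 'mean', array([ 454. , -303.5]))
```

```bash
python3 -m crank '[[-0.0014,0.0055,0.04,0,0,0],[0,0,0.04,0,0,0],[0,0,0.03,0,0,0],[0,0,0.011,0,0,0],[0,0,0,0,0,0],[0,0,0,0,0,0]]'; python3 -m crank '[[0,0,0,0,0,0],[0,0,0,0,0,0],[0,0,0,0,0,0],[0,0,0,0,0,0],[0,0,0,0,0,0],[0,0,0,0,0,0],[0,0,0,0,0,0],[0,0,0,0,0,0]]' 1;  python3 -m crank '[[0,0,0,0,0,0],[0,0,0,0,0,0]]'
```

```text
time: 14.95
tool_pos: [611.5, -327.2, 6.6]
tool_rot: [0.785, 0.62, 0.0, 0.001]
force: [0.2, -0.2, -0.2]
gripper_width: 88.0
grasp_force: 0.0
time: 15.75
tool_pos: [610.7, -326.4, 5.1]
tool_rot: [0.785, 0.62, -0.0, -0.0]
force: [0.7, -0.1, 0.3]
gripper_width: 27.1
grasp_force: 0.0
time: 15.95
tool_pos: [610.6, -326.4, 5.1]
tool_rot: [0.785, 0.62, -0.0, -0.0]
force: [-0.9, -0.3, -0.9]
gripper_width: 13.5
grasp_force: 30.0
```

```bash
python3 -m crank '[[0,0,-0.03,0,0,0],[0,0,-0.035,0,0,0],[0,0,0,0,0,-0.109],[0,0,0,0,0,-0.109],[0,0,0,0,0,0],[0,0,0,0,0,0]]'; python3 -m crank '[[0.04,-0.0111,0,0,0,0],[0.04,-0.0111,0,0,0,0],[0.04,-0.0111,0,0,0,0],[0.04,-0.0111,0,0,0,0],[0.04,-0.0111,0,0,0,0],[0.04,-0.0111,0,0,0,0],[0.04,-0.0111,0,0,0,0],[0.04,-0.0111,0,0,0,0]]'; python3 -m crank '[[0.04,-0.0111,0,0,0,0],[0.04,-0.0111,0,0,0,0],[0,0,0,0,0,0],[0,0,0,0,0,0],[0,0,0,0,0,0]]'
python3 - <<'E'
from h import *
o,im=shot('wrist','w6.png'); W=wristworld(o,im); ok=im['range_z']>0
print(o['tool_pos'],o['tool_rot']); print(fit(W,ok,506,75,70,57,95))
E
```

```text
time: 16.55
tool_pos: [610.4, -326.2, 69.8]
tool_rot: [0.714, 0.7, 0.0, -0.0]
force: [0.1, -0.6, -2.0]
gripper_width: 13.8
grasp_force: 30.0
time: 17.35
tool_pos: [526.3, -3.5, 70.0]
tool_rot: [0.714, 0.7, -0.0, -0.0]
force: [0.5, 0.1, -1.6]
gripper_width: 13.8
grasp_force: 30.0
time: 17.85
tool_pos: [506.4, 74.0, 70.2]
tool_rot: [0.714, 0.7, -0.0, 0.0]
force: [0.1, -0.2, -2.7]
gripper_width: 13.7
grasp_force: 30.0
[506.41469978  73.99656627  70.1598873 ] [ 7.13682144e-01  7.00469574e-01 -1.93646407e-04  3.67919793e-04]
(4301, array([534.5,  76.9]), array([82.8, 98.9]), 7.3, 'z', np.float64(79.9), 'mean', array([510. ,  84.2]))
```

View pics/w6.png

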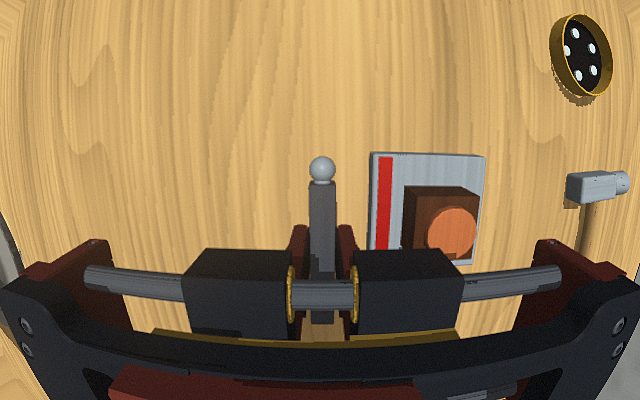

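The punch (322,165 to 322,320) hangs parallel to the red stripe; the disc is still on the dome. I'll lower it and open only part way.

```bash
python3 -m crank '[[0.001,0,0.03,0,0,0],[0,0,0.02,0,0,0],[0,0,0.01,0,0,0],[0,0,0.004,0,0,0],[0,0,0,0,0,0],[0,0,0,0,0,0]]'; python3 -m crank '[[0,0,0.001,0,0,0],[0,0,0,0,0,0]]'; python3 -m crank '[[0,0,0,0,0,0],[0,0,0,0,0,0],[0,0,0,0,0,0],[0,0,-0.03,0,0,0],[0,0,-0.04,0,0,0],[0,0,-0.04,0,0,0],[0,0,0,0,0,0]]' 0.45
```

```text
time: 18.5
tool_pos: [506.8, 76.0, 6.8]
tool_rot: [0.713, 0.701, 0.0, 0.0]
force: [-0.8, -0.2, -0.8]
gripper_width: 13.3
grasp_force: 30.0
time: 18.7
tool_pos: [506.5, 76.5, 5.7]
tool_rot: [0.713, 0.701, 0.0, 0.0]
force: [-0.2, 0.7, -1.6]
gripper_width: 13.9
grasp_force: 30.0
time: 19.4
tool_pos: [509.4, 76.8, 119.6]
tool_rot: [0.713, 0.701, 0.004, 0.002]
force: [0.3, -1.0, 0.4]
gripper_width: 24.4
grasp_force: 0.0
```

```bash
python3 -m crank '[[-0.048,-0.0058,0,0,0,0],[-0.048,-0.0058,0,0,0,0],[-0.048,-0.0058,0,0,0,0],[-0.048,-0.0058,0,0,0,0],[-0.048,-0.0058,0,0,0,0],[-0.048,-0.0058,0,0,0,0],[-0.048,-0.0058,0,0,0,0],[-0.048,-0.0058,0,0,0,0]]' -1; python3 -m crank '[[0,0,0,0,0,0],[0,0,0,0,0,0],[0,0,0,0,0,0]]'
python3 - <<'E'
from h import *
o,im=shot('wrist','w7.png'); W=wristworld(o,im); ok=im['range_z']>0
print(o['tool_pos']); print('jar',fit(W,ok,455,-308,30,44,60))
for n in('top','side'):
    q,im=shot(n); W=world(im); ok=im['range_z']>0;print(n,'punch',fit(W,ok,508,75,56,7,18));print('block',fit(W,ok,588,74,70,15,25)); print('dome',fit(W,ok,588,74,34,46,57));print('disc',fit(W,ok,588,74,34,57.5,66));print('jar',fit(W,ok,455,-308,30,44,60))
E
```

```text
time: 20.2
tool_pos: [452.8, -308.5, 114.6]
tool_rot: [0.713, 0.702, 0.0, -0.0]
force: [0.7, 0.6, -0.7]
gripper_width: 84.8
grasp_force: 0.0
time: 20.5
tool_pos: [453.8, -305.2, 114.5]
tool_rot: [0.712, 0.702, 0.0, -0.001]
force: [-0.2, 0.6, -0.1]
gripper_width: 87.6
grasp_force: 0.0
[ 453.77875204 -305.21077152  114.47310908]
jar (2079, array([ 455.2, -309. ]), array([39.7, 38.4]), 88.4, 'z', np.float64(52.8), 'mean', array([ 455.3, -307.9]))
top punch (201, array([525.6,  75.2]), array([98.2, 50.3]), 88.1, 'z', np.float64(15.4), 'mean', array([508.9,  71.5]))
block (787, array([587.8,  72.5]), array([88.9, 90.4]), 0.3, 'z', np.float64(21.3), 'mean', array([585.2,  72.9]))
dome (166, array([588.4,  72.4]), array([44.1, 44.6]), 90.0, 'z', np.float64(53.1), 'mean', array([586.4,  72.7]))
disc (149, array([589.5,  71.5]), array([34.3, 32.5]), 46.1, 'z', np.float64(61.2), 'mean', array([589.4,  71.7]))
jar (214, array([ 455.6, -308.7]), array([38., 39.]), 48.2, 'z', np.float64(52.9), 'mean', array([ 455.4, -308.1]))
side punch (345, array([529.5,  76.5]), array([100.5,  60.7]), 89.3, 'z', np.float64(13.0), 'mean', array([514.7,  78.1]))
block (786, array([586.5,  74.7]), array([92.4, 90. ]), 89.2, 'z', np.float64(19.4), 'mean', array([577.9,  88.7]))
dome (217, array([587.4,  74.7]), array([47.3, 46.3]), 88.4, 'z', np.float64(51.2), 'mean', array([582.8,  82.1]))
disc (152, array([589.1,  74.1]), array([33.5, 34.3]), 89.6, 'z', np.float64(59.4), 'mean', array([588.8,  74.6]))
jar (136, array([ 455.1, -307.4]), array([36.7, 40.9]), 20.0, 'z', np.float64(50.8), 'mean', array([ 454.3, -303.8]))
```

View pics/w7.png

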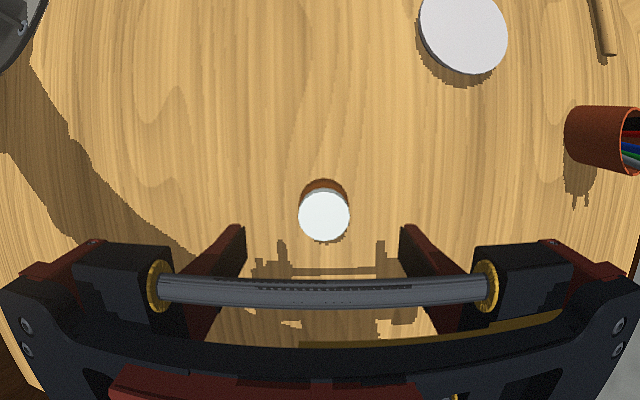

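The jar's lid is at (324,214) between the fingers, upright, so I'll go down and grip it.

```bash
python3 -m crank '[[-0.003,0.0015,0.03,0,0,0],[0,0,0.035,0,0,0],[0,0,0.03,0,0,0],[0,0,0.012,0,0,0],[0,0,0,0,0,0],[0,0,0,0,0,0]]'; python3 -m crank '[[0,0,0,0,0,0],[0,0,0,0,0,0],[0,0,0,0,0,0],[0,0,0,0,0,0],[0,0,0,0,0,0],[0,0,0,0,0,0],[0,0,0,0,0,0],[0,0,0,0,0,0]]' 1
```

```text
time: 21.25
tool_pos: [455.7, -310.0, 9.0]
tool_rot: [0.713, 0.702, 0.0, 0.0]
force: [0.2, 0.3, 0.2]
gripper_width: 87.7
grasp_force: 0.0
time: 22.05
tool_pos: [455.0, -309.9, 8.2]
tool_rot: [0.713, 0.701, 0.0, -0.0]
force: [0.3, -0.2, 2.0]
gripper_width: 43.3
grasp_force: 30.0
```

```bash
python3 -m crank '[[0,0,-0.025,0,0,0],[0,0,-0.03,0,0,0],[0,0,0,0,0,0]]'; python3 -m crank '[[0.0391,0.018,0,0,0,0],[0.0391,0.018,0,0,0,0],[0.0391,0.018,0,0,0,0],[0.0391,0.018,0,0,0,0],[0.0391,0.018,0,0,0,0],[0.0391,0.018,0,0,0,0],[0.0391,0.018,0,0,0,0],[0,0,0,0,0,0]]'; python3 -m crank '[[0,0,0,0,0,0],[0,0,0,0,0,0],[0,0,0,0,0,0]]'
```

```text
time: 22.35
tool_pos: [456.7, -311.3, 65.9]
tool_rot: [0.713, 0.701, 0.001, 0.002]
force: [0.3, -0.1, -1.1]
gripper_width: 43.2
grasp_force: 30.0
time: 23.15
tool_pos: [587.6, -30.0, 61.7]
tool_rot: [0.709, 0.705, 0.001, -0.001]
force: [-0.4, -0.3, -1.6]
gripper_width: 42.8
grasp_force: 30.0
time: 23.45
tool_pos: [584.6, -40.1, 62.9]
tool_rot: [0.714, 0.7, -0.0, -0.0]
force: [-0.2, -0.1, -0.0]
gripper_width: 43.2
grasp_force: 30.0
```

Now lower the remaining 54.5 mm and release.

```bash
python3 -m crank '[[0.0015,0.0015,0.025,0,0,0],[0,0,0.018,0,0,0],[0,0,0.008,0,0,0],[0,0,0.003,0,0,0],[0,0,0,0,0,0],[0,0,0,0,0,0]]'
```

```text
time: 24.05
tool_pos: [587.4, -37.2, 9.9]
tool_rot: [0.713, 0.701, 0.0, 0.0]
force: [0.3, -0.1, -1.4]
gripper_width: 43.0
grasp_force: 30.0
```

```bash
python3 -m crank '[[0,0,0.001,0,0,0],[0,0,0,0,0,0],[0,0,0,0,0,0]]'; python3 -m crank '[[0,0,0,0,0,0],[0,0,0,0,0,0],[0,0,0,0,0,0],[0,0,0,0,0,0],[0,0,-0.03,0,0,0],[0,0,-0.04,0,0,0],[0,0,-0.05,0,0,0],[0,0,-0.05,0,0,0]]' -1; python3 -m crank '[[-0.045,0,-0.01,0,0,0],[-0.045,0,-0.01,0,0,0],[-0.045,0,-0.01,0,0,0],[-0.045,0,-0.01,0,0,0],[-0.045,0,-0.01,0,0,0],[-0.045,0,0,0,0,0],[0,0,0,0,0,0],[0,0,0,0,0,0]]'
python3 - <<'E'
from h import *
for n in('top','side'):
    q,im=shot(n,n+'9.png'); W=world(im); ok=im['range_z']>0;print(n,'punch',fit(W,ok&(W[...,0]<530),508,75,60,7,18));print('block',fit(W,ok,588,74,70,15,25)); print('dome',fit(W,ok,588,74,34,46,57));print('disc',fit(W,ok,588,74,34,57.5,66));print('jar',fit(W,ok,586,-37,30,44,60));print('tt',fit(W,ok,584,-146,60,15,27))
a=cv2.imread('pics/top9.png')[100:290,150:490];b=cv2.imread('pics/side9.png')[110:310,170:450]
cv2.imwrite('pics/top9c.png',cv2.resize(a,None,fx=2.3,fy=2.3));cv2.imwrite('pics/side9c.png',cv2.resize(b,None,fx=2.5,fy=2.5))
E
```

```text
time: 24.35
tool_pos: [587.1, -36.6, 8.4]
tool_rot: [0.713, 0.701, 0.0, 0.0]
force: [-0.1, -0.4, -0.8]
gripper_width: 43.1
grasp_force: 30.0
time: 25.15
tool_pos: [586.3, -36.9, 179.6]
tool_rot: [0.713, 0.701, -0.001, -0.0]
force: [1.0, 0.8, 0.4]
gripper_width: 87.9
grasp_force: 0.0
time: 25.95
tool_pos: [581.8, -308.0, 227.9]
tool_rot: [0.714, 0.7, -0.0, -0.0]
force: [0.6, 0.4, 0.3]
gripper_width: 87.9
grasp_force: 0.0
top punch (190, array([506. ,  75.9]), array([13.3, 97.9]), 0.3, 'z', np.float64(15.0), 'mean', array([506.9,  72.4]))
block (782, array([587.9,  72.6]), array([89.2, 90.4]), 0.2, 'z', np.float64(21.4), 'mean', array([585.6,  73. ]))
dome (160, array([588.4,  72.3]), array([44.5, 43.8]), 0.5, 'z', np.float64(53.3), 'mean', array([586.6,  73. ]))
disc (156, array([585.8,  72.3]), array([34.2, 42.5]), 78.4, 'z', np.float64(61.2), 'mean', array([589.4,  72. ]))
jar (190, array([587.1, -36.6]), array([36. , 38.3]), 89.1, 'z', np.float64(53.0), 'mean', array([587.1, -36.4]))
tt (892, array([ 584.4, -146.7]), array([88.3, 89. ]), 8.7, 'z', np.float64(23.1), 'mean', array([ 583.9, -146.6]))
side punch (270, array([506.1,  77.3]), array([99.2, 14.4]), 89.8, 'z', np.float64(12.9), 'mean', array([505.7,  79.3]))
block (777, array([586.4,  75.6]), array([91. , 91.4]), 0.2, 'z', np.float64(19.4), 'mean', array([578. ,  88.7]))
dome (219, array([587.6,  74.6]), array([46.8, 46.1]), 89.2, 'z', np.float64(51.2), 'mean', array([582.4,  81.9]))
disc (151, array([588.7,  74.2]), array([34., 34.]), 29.7, 'z', np.float64(59.4), 'mean', array([588.8,  74.1]))
jar (193, array([586.6, -34.4]), array([38.4, 37.6]), 73.8, 'z', np.float64(51.1), 'mean', array([586. , -31.8]))
tt (702, array([ 583.9, -144.2]), array([88.5, 89.5]), 79.9, 'z', np.float64(21.0), 'mean', array([ 582.6, -141.9]))
```

View pics/top9c.png

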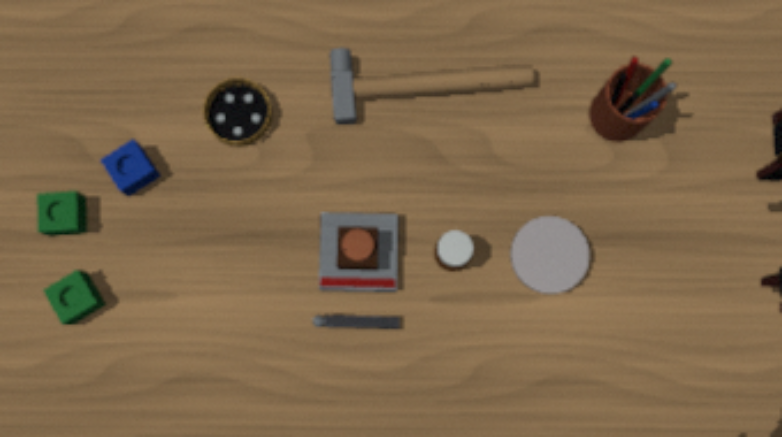

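View pics/side9c.png

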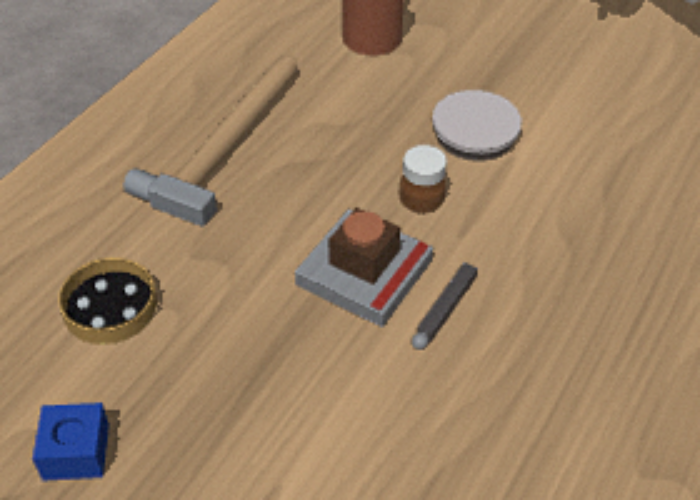

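Both views agree. The dome and disc are centred on the block (crop 358,247), the punch is parallel in front of the stripe (358,322), and the jar is upright halfway to the turntable (455,248). The hammer, tin and pot haven't moved.

```bash
python3 -c "from cell import hand_in; print(hand_in())"
```

```text
the job is handed in; nothing more can be done
None
```

The bench is set up for doming and the job is handed in at about 26 s; in the last top and side pictures everything measured well inside the tolerances, but the judge's verdict was not shown.

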